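# Peel the top slip tray off a tight nested stack and present it

### The job

The stack of nested slip trays is standing a little proud of its desk dock: press it straight down until it is fully home. Then take the top tray, which sticks tight in the stack, by its upright corner tab and peel it off: tip that corner up first, well clear, while the opposite corner still rests in the stack, and only then lift it away, leaving the stack fully home. Finish with the robot holding the tray still and roughly level, over the middle of the writing pad and about 20 cm above the desk; do not put it down or let go, and leave the stapler, the tape roll and the calculator alone.

Things in the scene. Friction and masses are not known exactly. Their poses are not given: they have to be found in the camera images.
- dock: Fixed low black desk dock, 190 x 150 mm plate 12 mm thick with low lips; the stack of trays stands on it. Origin at the centre of its underside on the desk, z up, x along the long side. The stack and the top tray start centred on it with the same axes.
- stack (a joint): How far the stack of nested trays is pressed down into the dock, m: 0 at the start (8 mm proud), 0.008 fully home on a hard stop. It moves straight up and down, stiffly: about 10 N pushes it down, it stays where left, about 10 N would pull it up again. Pressing on the floor of the top tray presses the stack; 20 N is ample.
- stack_floor (a point): Centre of the nest floor on the stack, on which the underside of the top tray rests; 46 mm above the desk at the start, 38 mm with the stack fully home. Axes as the dock's. The stack's rim is 160 x 120 mm and stands 11 mm above this point.
- tray: Loose top tray: grey plastic, about 100 g, open-topped, rim 160 x 120 mm and 20 mm above its underside, floor 3 mm thick, inside 139 x 99 mm. Origin: centre of its underside, z up, x along the long side. Its skirt sits 11 mm deep in the stack, where springy strips on four sides grip it: about 10 N to pull straight up (may pull the stack up too), about 5 N at the tab when that corner is tipped up first.
- tab (a point): Middle of the tray's upright grip tab, at (-66, 46, 34) mm in the tray's frame, its -x +y corner. A plate 10 mm thick, 30 wide, 28 tall on the rim (20 to 48 mm above the tray's underside), set across the corner: thickness along the tray's (-1, 1, 0) diagonal, so fingers close along it, one inside, one outside the tray; web and rim just below, at 20 mm. Axes as the tray's.
- far_corner (a point): Top of the rim at the corner opposite the tab, at (80, -60, 20) mm in the tray's frame: the corner that stays down while the tab is lifted. Axes as the tray's.
- pad: Fixed writing pad with white paper, 150 (x) x 210 (y) mm, 6 mm thick (a binding strip 8 mm high along its +x edge), lying on the desk. Origin at the centre of its underside, z up.
- stapler: Bystander: black desk stapler, 130 mm long, 50 mm high, loose; origin at the centre of its underside. Leave alone.
- tape: Bystander: roll of tape lying flat, 90 mm across, 24 mm high, loose; origin at the centre of its underside. Leave alone.
- calculator: Bystander: black desk calculator, 150 x 100 x 18 mm, loose; origin at the centre of its underside. Leave alone.
Mind the look-alikes: they are no part of the job. What is shaped like the dock but blue is not meant. What is shaped like the tray but turquoise is not meant.

How it is judged (in metres and radians):
On the way, in this order (a step that is already met when the one before it is completed fails the run):
1. the stack is pressed fully home in the dock, the top tray still in it (value of joint stack above 0.0065 m and z of tray in the frame of stack_floor below 0.004 m), for 0.1 s.
2. the tab corner is tipped up at least 15 mm while the opposite corner is still within 8 mm of its place in the stack, the fingers on the tray (z of tab in the frame of stack_floor above 0.049 m and z of far_corner in the frame of stack_floor below 0.028 m and horizontal distance between far_corner and stack_floor below 0.115 m and contact force between the fingers and tray above 1 N), for 0.1 s.
At the end, for the whole second after the job is handed in: The tray is held in the fingers, nothing else carrying it, still (under 30 mm/s), within 0.26 rad of level, its underside centre 14 to 27 cm above the desk and within 5 cm of the middle of the writing pad horizontally, and the stack is still fully home (at least 6 mm of its 8 mm down) (height (world z) of tray between 0.14 and 0.27 m and horizontal distance between tray and pad below 0.05 m and angle between tray's own z axis and vertical below 0.26 rad and linear speed of tray below 0.03 m/s and contact force between the fingers and tray above 1 N and contact force between tray and dock below 0.05 N and contact force between tray and pad below 0.05 N and value of joint stack above 0.006 m); the arm keeps its last pose, push and grip.
It fails at once if the stapler is moved more than 3 cm (distance of stapler from where it was at the start of the episode above 0.03 m).
It fails at once if the tape roll is moved more than 3 cm (distance of tape from where it was at the start of the episode above 0.03 m).
It fails at once if the calculator is moved more than 3 cm (distance of calculator from where it was at the start of the episode above 0.03 m).
It also fails if it takes over 59 s, if anything falls off the work surface, if the arm or the gripper's body presses on something with over 40 N, if the wrist force passes 120 N, or if a joint passes its speed limit or range.

### The arm

A 6-joint arm with a two-finger parallel gripper is mounted at the origin on the work surface. World frame = base frame: x ahead of the robot, y to its left, z up, the work surface at z = 0. Lengths are in mm, angles in rad, forces in N, time in s.
With the tool pointing down it reaches from about 300 to 775 mm from the base axis. Payload 14.6 kg.
Tool frame: the origin (TCP) lies at the very end of the fingers, on their centre line; the grasp point (between the pads) lies 19 mm behind it; z points along the fingers, y is the line along which they close (so a half turn about z gives the same grasp; the last joint's range is limited). The gripper opens to 94 mm and grips with 3 to 60 N. Pads are 16 mm wide; open, the fingers measure 119 mm over their backs; the gripper's body (75 mm by 177 mm) begins 78 mm behind the grasp point.
Start: joints at [1.09, 0.3, 1.521, -0, 1.321, -0.067], TCP at [221.147, 503.571, 205.446] pointing down, gripper open.
Joint ranges: [-3.03, 3.03], [-0.79, 2.21], [0.23, 2.52], [-1.04, 4.18], [0, 3.07], [-2.55, 2.55]. Speed limits (rad/s): [2.22, 2.22, 2.57, 3.14, 3.14, 3.14].

### API

Orientations are given as [roll, pitch, yaw] about the fixed x, y, z axes, in that order (R = Rz(yaw) Ry(pitch) Rx(roll)).
In Python, from cell import manip, camera, get_calibration gives the robot as it stands. The module is installed in compiled form; this text tells all that it offers.
- The arm moves only by the tool jog_arm, never from a script. Its argument "plan" is one flat list of numbers, 6 for each row, row after row: the shift along the world's x, y, z in m, then the turn, a rotation vector about the world's x, y, z in degrees. A call has 1 to 20 rows; each row is the pose to reach, as a shift and turn from the pose commanded when the call began; what a row does not reach only later rows make up. A row lasts 1/10 s, in which the tool goes at most 50 mm and 8.59 degrees, less where a joint would pass 70% of its speed; a pose out of reach is approached as far as the arm can. A call with a gripper value outside its range is refused whole. "claw" is the finger opening in m, from 0 to 0.094, set as the call begins (left out, the last holds). The fingers move at their own pace and stop on an object; "force" is the grip in N (left out, the last holds). Time passes only in rows, so rows that repeat a pose let the fingers close. It gives the time, the measured TCP pose, the force, the opening and the grip force at its end, in the units of the state.
- manip.read_state(): the state, without advancing time (a new reading comes with each control period).
- camera(name): name is "scene" or "top" or "wrist"; returns (picture, depth): 420x560x3 uint8, red, green, blue; 420x560 float32, mm along the optical axis (not along the pixel's ray), 0 where there is no reading.
- get_calibration(name): a dict with "fx", "fy", "cx", "cy" (pixels), "origin" and "attitude" of the camera in the world. Camera axes: x right, y down, z forward; pixel columns grow to the right and rows downward; lengths in mm; the calibration is good to about 2 mm. A picture is of the moment at which its call begins: read the wrist's pose just before it. get_calibration takes no time and is no camera call; for the wrist camera it gives the pose at the moment of the call.
- manip.sign_off(): hands the job in; it is judged then, once.
The state is a dict: "clock": time; "joints": joint angles; "qd": joint speeds; "effort": joint torques, N m; "eef_pos": TCP position; "eef_rot": TCP orientation; "wrist_force": force on the tool from outside, world axes, zero at the start; "moment": the same for the moment, N m; "finger_gap": finger opening in mm; "finger_force": force on a finger pad.
Only numpy, scipy, OpenCV 4.12 (cv2) and the standard library are available. Lean on these libraries where they do the work, as an engineer would, in place of code of your own. Each camera call takes 0.05 s, during which the arm holds its last target. There are 200 camera calls.

## Working session

There is one attempt and no reset: what is moved stays moved. The work goes in short steps, Python scripts to look and compute and a tool call to move; the robot and the scene stay as the last step left them, time stands still between calls to the robot, and variables do not carry over. Pictures are saved under pics/ and viewed, at most 10 in all, crops included, and the job is handed in when it is done.

Besides the shell and the picture viewer there is one more tool, called as name(argument=value, ...) on one line, values as JSON. jog_arm: Moves the arm, as the interface text tells. Its arguments: {"type":"object","properties":{"plan":{"type":"array"},"claw":{"type":"number"},"force":{"type":"number"}},"required":["plan"]}

```bash
mkdir -p pics
cat > h.py <<'E'
import numpy as np,cv2
from scipy.spatial.transform import Rotation as R
from cell import manip,camera,get_calibration
def pts(name):
    c=get_calibration(name); im,d=camera(name)
    return im,d,c,cloud(d,c)
def att(c):
    a=np.array(c["attitude"],float)
    return a if a.shape==(3,3) else R.from_euler('xyz',a).as_matrix()
def cloud(d,c):
    v,u=np.mgrid[:d.shape[0],:d.shape[1]]
    p=np.stack([(u-c["cx"])/c["fx"]*d,(v-c["cy"])/c["fy"]*d,d],-1)
    return p@att(c).T+np.array(c["origin"])
def save(im,n): cv2.imwrite('pics/'+n,im[...,::-1])
E
python3 - <<'E'
from h import *
print(manip.read_state())
for n in("top","scene"):
    im,d,c,P=pts(n); print(n,c); save(im,n+'.png'); np.savez(n+'.npz',im=im,d=d,P=P)
    z=P[...,2][d>0]; print(np.percentile(z,[1,20,50,90,99]))
E
```

```text
{'clock': 0.0, 'joints': array([ 1.09040055e+00,  3.00453550e-01,  1.52160007e+00,  2.90336441e-06,
        1.32067223e+00, -6.66465287e-02]), 'qd': array([-0.00160052, -0.00092802, -0.00188894, -0.00139583, -0.00045102,
        0.00032584]), 'effort': array([ 1.38029940e-03, -5.31812704e+01, -3.52744746e+01,  7.08764512e-02,
        2.43641669e-02, -1.14293443e-04]), 'eef_pos': array([221.02822468, 503.34574226, 204.88791629]), 'eef_rot': array([-3.14046216e+00, -7.82737608e-05,  2.72784264e+00]), 'wrist_force': array([-0.25266617, -0.52725528, -0.27475759]), 'moment': array([ 0.02434788, -0.01471201,  0.00422059]), 'finger_force': 0.0, 'finger_gap': 93.78398109824747}
top {'fx': 454.01623521435994, 'fy': 454.01623521435994, 'cx': 278.10812596664914, 'cy': 205.72476658287178, 'origin': array([ 280.81863358,   18.23866454, 1276.50065619]), 'attitude': array([-2.93850207,  0.00413281, -1.68170577])}
[-7.59763857e+02 -5.41986414e+00 -2.51484655e-01  5.48417443e+01
  5.79421105e+02]
scene {'fx': 402.7768500574387, 'fy': 402.7768500574387, 'cx': 281.0967900158595, 'cy': 212.77942354434845, 'origin': array([1182.24126979, -451.80269402,  953.95581336]), 'attitude': array([-2.38328203, -0.01897811,  0.97185429])}
[-756.31296223 -132.61390934   -0.78683665  172.41954152  460.99532551]
```

View pics/top.png

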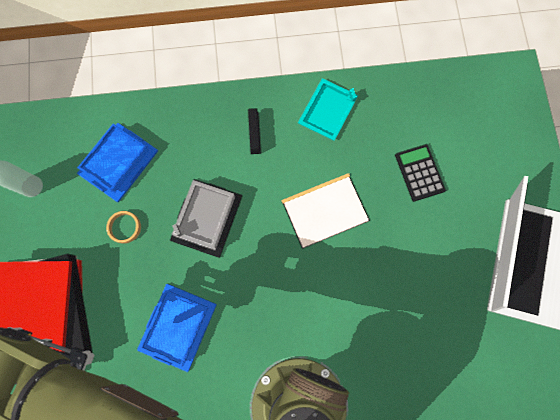

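View pics/scene.png

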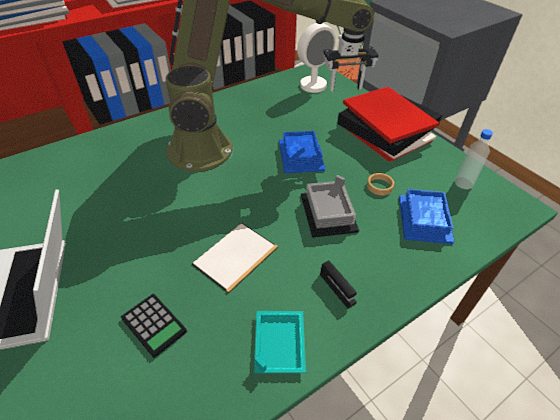

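The grey tray on the black dock, at top (207,216) and scene (330,203), matches the description, with its tab at top (177,230) and scene (340,183). The look-alikes are the turquoise tray at top (330,108) and the blue docks at (117,160) and (177,327). The pad is at (325,210), the tape at (123,227), the stapler at (254,131) and the calculator at (420,172).

Run:
```python
from h import *
T=np.load('top.npz'); S=np.load('scene.npz')
def rect(Q,l):
    r=cv2.minAreaRect(Q[:,:2].astype(np.float32)); print(l,len(Q),np.round(r[0],1),np.round(r[1],1),round(r[2],1),'z',np.round(np.percentile(Q[:,2],[2,25,50,75,98]),1)); print(np.round(cv2.boxPoints(r)).tolist())
for nm,D,w in(('top',T,(165,175,250,262)),('scene',S,(290,165,370,245))):
    im,P,d=D['im'],D['P'],D['d']; hs=cv2.cvtColor(im,cv2.COLOR_RGB2HSV)
    m=np.zeros(d.shape,bool); m[w[1]:w[3],w[0]:w[2]]=1; m&=(d>0)
    z=P[...,2]; g=m&(hs[...,1]<60)
    rect(P[g&(z>58)&(z<72)],nm+' rim'); rect(P[g&(z>80)],nm+' tab'); print('tab mean',P[g&(z>80)].mean(0)); 
    fl=g&(z>42)&(z<54); rect(P[fl],nm+' floor')
    if nm=='top': rect(P[m&(z>6)&(z<25)],'dock'); print(P[5:,300][0], )
    pw=(275,165,375,255) if nm=='top' else (185,215,285,300)
    k=np.zeros(d.shape,bool);k[pw[1]:pw[3],pw[0]:pw[2]]=1
    k=(k&(hs[...,1]<60)&(hs[...,2]>190)&(d>0)).astype(np.uint8)
    k=cv2.morphologyEx(k,cv2.MORPH_OPEN,np.ones((3,3)))>0
    rect(P[k],nm+' pad')
a=T['im'][150:270,110:270]; save(cv2.resize(a,None,fx=4.5,fy=4.5),'c1.png')
```

```text
top rim 769 [531.2 200.8] [121.2 160.1] 64.8 z [59.6 63.6 65.3 67.  70.4]
[[433.0, 180.0], [578.0, 112.0], [629.0, 222.0], [485.0, 290.0]]
top tab 53 [490.7 270. ] [30.7 10.4] 21.3 z [82.2 90.4 92.6 94.  97.6]
[[475.0, 269.0], [478.0, 260.0], [507.0, 271.0], [503.0, 280.0]]
tab mean [490.4685574  269.49370447  91.74885789]
top floor 1758 [528.7 200.1] [118.1 156.2] 64.4 z [43.6 46.8 48.5 50.3 53.3]
[[433.0, 181.0], [574.0, 113.0], [625.0, 220.0], [484.0, 287.0]]
dock 812 [533.6 200.6] [242.1 234.5] 84.3 z [ 6.3 10.1 11.9 13.9 24.2]
[[405.0, 92.0], [638.0, 68.0], [662.0, 309.0], [429.0, 333.0]]
[1672.06859955 -236.31357711 -702.85815698]
top pad 3387 [ 510.7 -138.9] [139.9 203.5] 16.1 z [ 0.3  3.7  5.5  7.3 10.6]
[[415.0, -61.0], [472.0, -256.0], [606.0, -217.0], [550.0, -22.0]]
scene rim 479 [530.6 201.7] [119.4 164.8] 64.8 z [58.7 63.1 64.7 65.8 68.4]
[[431.0, 183.0], [580.0, 113.0], [631.0, 221.0], [482.0, 291.0]]
scene tab 46 [491.4 271.2] [29.8 12.5] 20.7 z [80.7 85.7 90.4 92.8 94.7]
[[475.0, 272.0], [480.0, 260.0], [507.0, 271.0], [503.0, 282.0]]
tab mean [492.09962031 269.87146575  89.07280683]
scene floor 992 [531.2 200.2] [117.7 162.4] 64.9 z [43.6 46.6 48.1 49.8 53.4]
[[433.0, 181.0], [580.0, 112.0], [630.0, 219.0], [483.0, 288.0]]
scene pad 2490 [ 508.4 -139.5] [141.5 203.1] 16.0 z [1.1 3.7 5.  6.2 8.8]
[[412.0, -61.0], [468.0, -257.0], [604.0, -218.0], [548.0, -22.0]]
```

View pics/c1.png

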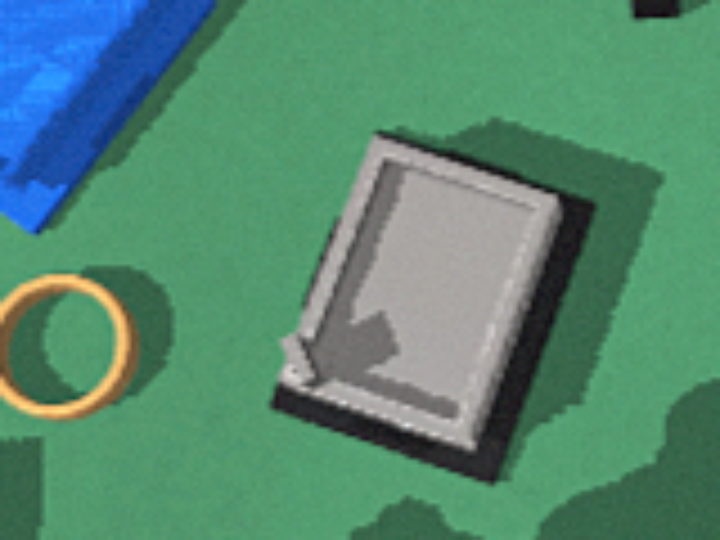

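Tray centre is (531,201) with yaw −25.1°. The predicted tab position (491,270.5) matches the measured (491,270). The underside is at about 45 mm, as it should be before pressing. The pad centre is about (513,−138). The close crop shows the grey tray on its black dock, with the tab at the lower-left corner (about (298,360)) and the tape well clear. Next I move above the tray centre with the fingers closed.

jog_arm(plan=[0.03, -0.03, 0, 0, 0, 4, 0.06, -0.06, 0, 0, 0, 8, 0.09, -0.09, 0, 0, 0, 12, 0.12, -0.12, 0, 0, 0, 17, 0.15, -0.15, 0, 0, 0, 22, 0.18, -0.18, 0, 0, 0, 27, 0.21, -0.21, 0, 0, 0, 32, 0.24, -0.24, 0, 0, 0, 37, 0.27, -0.27, 0, 0, 0, 41, 0.3, -0.295, 0, 0, 0, 43.6, 0.31, -0.302, 0, 0, 0, 43.6, 0.31, -0.302, -0.03, 0, 0, 43.6, 0.31, -0.302, -0.07, 0, 0, 43.6, 0.31, -0.302, -0.105, 0, 0, 43.6, 0.31, -0.302, -0.105, 0, 0, 43.6, 0.31, -0.302, -0.105, 0, 0, 43.6, 0.31, -0.302, -0.105, 0, 0, 43.6], claw=0, force=20)

```text
clock: 1.8
eef_pos: [532.0, 202.1, 102.6]
eef_rot: [-3.141, 0.003, -2.794]
wrist_force: [1.6, -0.2, 0.5]
finger_gap: 0.6
finger_force: 0.0
```

jog_arm(plan=[0, 0, -0.03, 0, 0, 0, 0, 0, -0.045, 0, 0, 0, 0, 0, -0.05, 0, 0, 0, 0, 0, -0.052, 0, 0, 0, 0, 0, -0.054, 0, 0, 0, 0, 0, -0.056, 0, 0, 0, 0, 0, -0.056, 0, 0, 0, 0, 0, -0.056, 0, 0, 0])

```text
clock: 2.6
eef_pos: [531.6, 201.8, 45.8]
eef_rot: [-3.141, 0.001, -2.794]
wrist_force: [-3.7, -0.9, 7.2]
finger_gap: 0.9
finger_force: 3.7
```

jog_arm(plan=[0, 0, -0.001, 0, 0, 0, 0, 0, -0.002, 0, 0, 0, 0, 0, -0.003, 0, 0, 0, 0, 0, -0.004, 0, 0, 0, 0, 0, -0.0045, 0, 0, 0, 0, 0, -0.005, 0, 0, 0, 0, 0, -0.005, 0, 0, 0, 0, 0, -0.005, 0, 0, 0])

```text
clock: 3.4
eef_pos: [531.7, 201.8, 41.2]
eef_rot: [-3.142, 0.001, -2.794]
wrist_force: [-5.2, -1.9, 11.4]
finger_gap: 0.6
finger_force: 6.0
```

jog_arm(plan=[0, 0, -0.0005, 0, 0, 0, 0, 0, -0.001, 0, 0, 0, 0, 0, -0.0015, 0, 0, 0, 0, 0, -0.002, 0, 0, 0, 0, 0, -0.002, 0, 0, 0, 0, 0, -0.002, 0, 0, 0])

```text
clock: 4.0
eef_pos: [531.8, 201.8, 40.9]
eef_rot: [-3.141, 0.002, -2.794]
wrist_force: [-14.9, -4.9, 32.4]
finger_gap: 0.5
finger_force: 16.2
```

The stack hit its hard stop at 40.9 mm (41 expected). Next I rise, open and move over the tab.

jog_arm(plan=[0, 0, 0.01, 0, 0, 0, 0, 0, 0.04, 0, 0, 0, 0, 0, 0.08, 0, 0, 0, 0, 0, 0.1, 0, 0, 0, -0.02, 0.035, 0.1, 0, 0, 0, -0.041, 0.068, 0.1, 0, 0, 0, -0.041, 0.068, 0.1, 0, 0, 0, -0.041, 0.068, 0.1, 0, 0, 0, -0.041, 0.068, 0.1, 0, 0, 0], claw=0.05)

```text
clock: 4.9
eef_pos: [490.7, 269.0, 137.8]
eef_rot: [-3.141, 0.001, -2.795]
wrist_force: [0.1, 0.2, -0.2]
finger_gap: 50.1
finger_force: 0.0
```

Run:
```python
from h import *
print(manip.read_state()['eef_pos'],manip.read_state()['finger_gap'])
for n in('wrist','scene','top'):
    im,d,c,P=pts(n); z=P[...,2]; hs=cv2.cvtColor(im,cv2.COLOR_RGB2HSV)
    if n=='wrist': save(im,'w1.png')
    near=np.hypot(P[...,0]-491,P[...,1]-270)<30
    k=near&(d>0)&(z>70)&(z<92)&(hs[...,1]<60)
    if k.sum(): print(n,k.sum(),P[k].mean(0),np.percentile(z[k],[50,95]),cv2.minAreaRect(P[k][:,:2].astype(np.float32)))
    f=(np.hypot(P[...,0]-545,P[...,1]-185)<30)&(d>0)&(z<60); print(n,'floor',f.sum(),np.median(z[f]) if f.any() else 0)
```

```text
[490.72128817 269.00612953 137.7834095 ] 50.069962643486875
wrist 542 [488.86730365 269.6377808   84.40721554] [85.25165977 86.36874884] ((490.6850280761719, 270.2938232421875), (30.297550201416016, 9.501333236694336), 19.824533462524414)
wrist floor 3122 40.35352835782052
scene 46 [491.83335062 270.24267261  80.21461768] [81.93765412 86.05708553] ((491.2210693359375, 270.5274963378906), (31.48349380493164, 11.6073579788208), 17.587923049926758)
scene floor 209 40.188395323270925
top floor 357 40.76744891706812
```

View pics/w1.png

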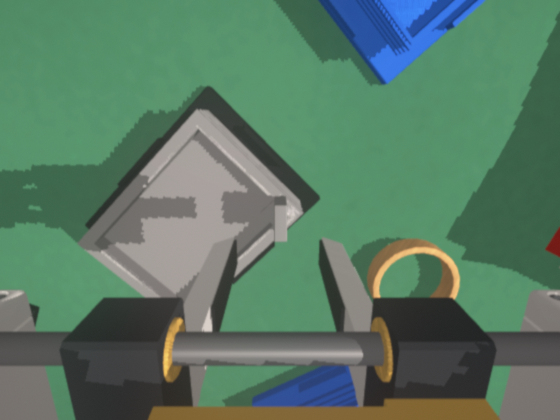

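The wrist view shows the tab at (280,218), midway between the fingers and square to them; the tape at (413,275) is clear. Measured tab (490.8, 270.3), top 86 mm; floor at 40–41 mm, so the stack is home. Descend and grip.

jog_arm(plan=[0, 0.001, -0.03, 0, 0, 0, 0, 0.001, -0.055, 0, 0, 0, 0, 0.001, -0.07, 0, 0, 0, 0, 0.001, -0.0765, 0, 0, 0, 0, 0.001, -0.0765, 0, 0, 0, 0, 0.001, -0.0765, 0, 0, 0])

```text
clock: 5.65
eef_pos: [490.7, 270.5, 61.7]
eef_rot: [3.142, 0.001, -2.795]
wrist_force: [0.5, 0.1, 0.6]
finger_gap: 50.1
finger_force: 0.0
```

jog_arm(plan=[0, 0, 0, 0, 0, 0, 0, 0, 0, 0, 0, 0, 0, 0, 0, 0, 0, 0, 0, 0, 0, 0, 0, 0, 0, 0, 0, 0, 0, 0, 0, 0, 0, 0, 0, 0, 0, 0, 0, 0, 0, 0, 0, 0, 0, 0, 0, 0], claw=0, force=45)

```text
clock: 6.45
eef_pos: [490.1, 270.8, 61.0]
eef_rot: [3.141, 0.0, -2.794]
wrist_force: [-1.1, 2.5, 1.5]
finger_gap: 9.6
finger_force: 45.0
```

Gripped: gap 9.6 mm on a 10 mm tab. Now I tip about the far corner.

jog_arm(plan=[0, 0, 0.0016, 0.44, 0.24, 0, 0.0001, -0.0002, 0.0031, 0.87, 0.49, 0, 0.0002, -0.0003, 0.0047, 1.31, 0.73, 0, 0.0003, -0.0005, 0.0063, 1.75, 0.97, 0, 0.0003, -0.0006, 0.0079, 2.18, 1.21, 0, 0.0004, -0.0008, 0.0094, 2.62, 1.46, 0, 0.0006, -0.0011, 0.0126, 3.5, 1.94, 0, 0.0006, -0.0011, 0.0126, 3.5, 1.94, 0])

```text
clock: 7.25
eef_pos: [490.7, 269.4, 74.0]
eef_rot: [3.071, -0.012, -2.795]
wrist_force: [-1.9, 1.6, -4.0]
finger_gap: 9.4
finger_force: 45.0
```

jog_arm(plan=[0.0002, -0.0004, 0.0031, 0.87, 0.49, 0, 0.0005, -0.0009, 0.0062, 1.75, 0.97, 0, 0.0007, -0.0014, 0.0094, 2.62, 1.46, 0, 0.001, -0.0019, 0.0125, 3.5, 1.94, 0, 0.001, -0.0019, 0.0125, 3.5, 1.94, 0, 0.001, -0.0019, 0.0125, 3.5, 1.94, 0, 0.001, -0.0019, 0.0125, 3.5, 1.94, 0])

```text
clock: 7.95
eef_pos: [491.8, 268.2, 86.8]
eef_rot: [3.002, -0.021, -2.793]
wrist_force: [-1.0, 5.3, -2.2]
finger_gap: 9.5
finger_force: 45.0
```

Run:
```python
from h import *
im,d,c,P=pts('scene'); save(cv2.resize(im[150:255,270:400],None,fx=5,fy=5,interpolation=2),'s2.png')
for n,(im,d,c,P) in(('scene',(im,d,c,P)),('top',pts('top')),('wrist',pts('wrist'))):
    g=cv2.cvtColor(im,cv2.COLOR_RGB2HSV)[...,1]<60
    a=np.deg2rad(-25.1); M=np.array([[np.cos(a),-np.sin(a)],[np.sin(a),np.cos(a)]])
    L=(P[...,:2]-[531,201])@M
    for nm,(x,y) in dict(far=(72,-52),fl=(40,-30),mid=(0,0),mx=(72,40),my=(-60,-52)).items():
        k=g&(d>0)&(np.abs(L[...,0]-x)<7)&(np.abs(L[...,1]-y)<7)&(P[...,2]<100)
        if k.sum()>4: print(n,nm,k.sum(),np.percentile(P[...,2][k],[10,50,90]).round(1))
```

```text
scene far 59 [11.5 37.9 58.4]
scene fl 16 [42.5 46.3 48.9]
scene mid 15 [51.5 53.  55.7]
scene mx 53 [17.7 44.7 65.9]
scene my 22 [26.2 55.8 74.2]
top far 26 [51.9 59.  61.6]
top fl 23 [44.8 48.2 50. ]
top mx 29 [48.  61.2 67.8]
top my 13 [42.1 71.2 75.3]
wrist far 429 [45.1 57.7 59.2]
wrist fl 371 [45.9 47.  48. ]
wrist mid 387 [53.4 54.5 55.6]
wrist mx 291 [62.4 65.8 67. ]
wrist my 623 [57.4 73.3 74.8]
```

View pics/s2.png

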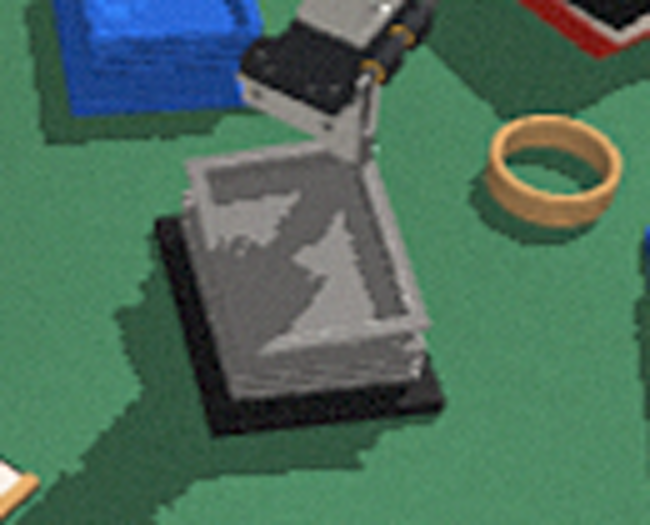

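The picture shows the tab corner raised and the far corner (about (415,330)) still in the nest. The tray floor centre is at 54 mm and the far rim at about 58 mm, its home height. I tip a bit more, then lift slowly.

jog_arm(plan=[0.0004, -0.0007, 0.0031, 0.87, 0.49, 0, 0.0008, -0.0014, 0.0062, 1.75, 0.97, 0, 0.0011, -0.0021, 0.0093, 2.62, 1.46, 0, 0.0015, -0.0028, 0.0124, 3.5, 1.94, 0, 0.0019, -0.0035, 0.0155, 4.37, 2.43, 0, 0.0023, -0.0042, 0.0185, 5.24, 2.91, 0, 0.0023, -0.0042, 0.0185, 5.24, 2.91, 0])

```text
clock: 8.8
eef_pos: [494.4, 263.1, 105.0]
eef_rot: [2.899, -0.038, -2.79]
wrist_force: [-3.2, 1.6, -1.2]
finger_gap: 9.8
finger_force: 45.0
```

jog_arm(plan=[0, 0, 0.002, 0, 0, 0, 0, 0, 0.004, 0, 0, 0, 0, 0, 0.006, 0, 0, 0, 0, 0, 0.008, 0, 0, 0, 0, 0, 0.011, 0, 0, 0, 0, 0, 0.014, 0, 0, 0, 0, 0, 0.018, 0, 0, 0, 0, 0, 0.022, 0, 0, 0, 0, 0, 0.03, 0, 0, 0, 0, 0, 0.04, 0, 0, 0, 0, 0, 0.04, 0, 0, 0, 0, 0, 0.04, 0, 0, 0])

```text
clock: 10.0
eef_pos: [494.1, 263.4, 144.8]
eef_rot: [2.9, -0.038, -2.79]
wrist_force: [0.5, 0.2, -1.1]
finger_gap: 9.8
finger_force: 45.0
```

Run:
```python
from h import *
o=[pts(n)[0][s] for n,s in(('scene',np.s_[90:260,250:420]),('top',np.s_[160:290,110:280]))]
a,b=[cv2.resize(x,(390,390)) for x in o]; save(np.hstack([a,b]),'s3.png')
for n in('scene','top','wrist'):
    im,d,c,P=pts(n); a=np.deg2rad(-25.1); M=np.array([[np.cos(a),-np.sin(a)],[np.sin(a),np.cos(a)]])
    L=(P[...,:2]-[531,201])@M; g=cv2.cvtColor(im,cv2.COLOR_RGB2HSV)[...,1]<60
    k=g&(d>0)&(np.abs(L[...,0])<82)&(np.abs(L[...,1])<62)&(P[...,2]>30)
    print(n,k.sum(),np.histogram(P[...,2][k],bins=range(30,150,4)))
print(manip.read_state())
```

```text
scene 3739 (array([ 39, 282, 134,  92, 118,  11,   0,   0,   0,   0,   0,   0,   2,
         6,  39,  78, 143, 215, 240, 211, 208, 152, 124,  76,  62,  56,
        43,  17,   3]), array([ 30,  34,  38,  42,  46,  50,  54,  58,  62,  66,  70,  74,  78,
        82,  86,  90,  94,  98, 102, 106, 110, 114, 118, 122, 126, 130,
       134, 138, 142, 146]))
top 866 (array([ 12,  16,  14,  30,  52,  15,   0,   0,   0,   0,   0,   0,   0,
        19,  78, 114,  72,  74,  67,  52,  30,  14,   4,   0,   0,   0,
         0,   0,   0]), array([ 30,  34,  38,  42,  46,  50,  54,  58,  62,  66,  70,  74,  78,
        82,  86,  90,  94,  98, 102, 106, 110, 114, 118, 122, 126, 130,
       134, 138, 142, 146]))
wrist 71315 (array([   0,  258,   81,  146,  920,    5,    0,    0,    0,    0,    0,
          0,    0,  178, 1330, 2438, 3295, 4280, 4495, 4336, 4700, 3284,
       1411,  650,  796, 1000,  884,  604,  133]), array([ 30,  34,  38,  42,  46,  50,  54,  58,  62,  66,  70,  74,  78,
        82,  86,  90,  94,  98, 102, 106, 110, 114, 118, 122, 126, 130,
       134, 138, 142, 146]))
{'clock': 10.25, 'joints': array([ 0.30874026,  0.39700034,  1.5578582 ,  0.25291076,  1.24613942,
       -1.69730487]), 'qd': array([-0.00100033, -0.00070911, -0.00217062,  0.00091955, -0.00031608,
        0.00030704]), 'effort': array([ 2.99686326e-03, -5.70327973e+01, -3.34433234e+01,  5.72881736e-01,
        2.51700757e-01,  1.75393681e-02]), 'eef_pos': array([493.9265535 , 263.31572541, 144.22129306]), 'eef_rot': array([ 2.90025698, -0.03896773, -2.78982809]), 'wrist_force': array([ 0.71406676, -0.12387288, -1.07299733]), 'moment': array([-0.04669261, -0.03628175,  0.02489565]), 'finger_force': 44.99943494796753, 'finger_gap': 9.750711464406281}
```

View pics/s3.png

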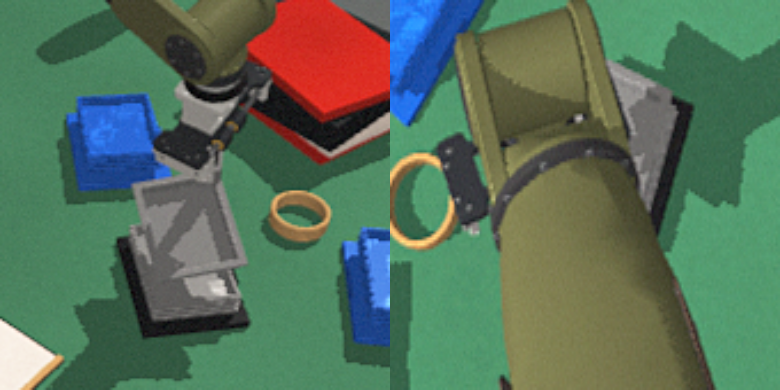

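The tray is free (wrist reads about −1.1 N) and the stack rim is at 49 mm, so the stack is still home. I now raise it, level it and carry it to the pad.

jog_arm(plan=[0, 0, 0.02, 0, 0, 0, 0, 0, 0.045, -1, -0.6, 0, 0, -0.005, 0.065, -2, -1.1, 0, 0, -0.015, 0.079, -3.5, -1.9, 0, -0.002, -0.035, 0.079, -5, -2.8, 0, -0.004, -0.06, 0.079, -6.5, -3.6, 0, -0.006, -0.085, 0.079, -8, -4.4, 0, -0.008, -0.11, 0.079, -9.5, -5.3, 0, -0.01, -0.135, 0.079, -11, -6.1, 0, -0.012, -0.16, 0.079, -12.2, -6.8, 0, -0.014, -0.185, 0.079, -12.2, -6.8, 0, -0.015, -0.21, 0.079, -12.2, -6.8, 0, -0.016, -0.235, 0.079, -12.2, -6.8, 0, -0.018, -0.26, 0.079, -12.2, -6.8, 0, -0.019, -0.285, 0.079, -12.2, -6.8, 0, -0.02, -0.305, 0.079, -12.2, -6.8, 0, -0.021, -0.32, 0.079, -12.2, -6.8, 0, -0.021, -0.328, 0.079, -12.2, -6.8, 0, -0.021, -0.332, 0.079, -12.2, -6.8, 0, -0.021, -0.332, 0.079, -12.2, -6.8, 0])

```text
clock: 12.25
eef_pos: [473.1, -68.6, 223.5]
eef_rot: [3.141, 0.0, -2.795]
wrist_force: [-0.1, 0.8, -0.9]
finger_gap: 9.7
finger_force: 45.0
```

jog_arm(plan=[0, 0, 0, 0, 0, 0, 0, 0, 0, 0, 0, 0, 0, 0, 0, 0, 0, 0, 0, 0, 0, 0, 0, 0, 0, 0, 0, 0, 0, 0])

```text
clock: 12.75
eef_pos: [473.1, -68.5, 223.6]
eef_rot: [3.141, 0.0, -2.794]
wrist_force: [0.2, 0.2, -1.3]
finger_gap: 9.9
finger_force: 45.0
```

Run:
```python
from h import *
im,d,c,P=pts('scene'); save(im,'s4.png')
im,d,c,P=pts('wrist'); z=P[...,2]
L=P[...,:2]-[513,-138]; g=cv2.cvtColor(im,cv2.COLOR_RGB2HSV)[...,1]<60
k=g&(d>0)&(z>190)&(z<235)&(np.hypot(*np.moveaxis(L,-1,0))<105)
A=np.c_[P[k][:,:2]-[513,-138],np.ones(k.sum())]
f=np.hypot(L[...,0],L[...,1])<35; f&=k
B=np.c_[L[f],np.ones(f.sum())]; print('floor fit',f.sum(),np.linalg.lstsq(B,z[f],rcond=None)[0])
print('outline',cv2.minAreaRect(P[k][:,:2].astype(np.float32)),P[k].mean(0))
im,d,c,P=pts('top'); z=P[...,2]; r=(np.abs(P[...,0]-531)<75)&(np.abs(P[...,1]-201)<65)&(z>30)&(d>0)
print('stack',np.histogram(z[r],bins=range(30,70,3))[0])
s=manip.read_state(); print(s['eef_pos'],s['eef_rot'],s['wrist_force'],s['finger_force'])
```

```text
floor fit 7461 [-5.60856860e-05  1.59784793e-03  2.02858021e+02]
outline ((512.4078979492188, -137.9795684814453), (120.2679672241211, 165.8663330078125), 64.93269348144531) [ 504.11505948 -149.76340197  208.05498447]
stack [ 67 414 804 466 148 113 100  24   2   0   0   0   0]
[473.05953931 -68.60228463 223.55536412] [ 3.14103657e+00  4.36196553e-04 -2.79433617e+00] [-0.11956297  1.44806302 -0.7973788 ] 44.99934911727905
```

View pics/s4.png

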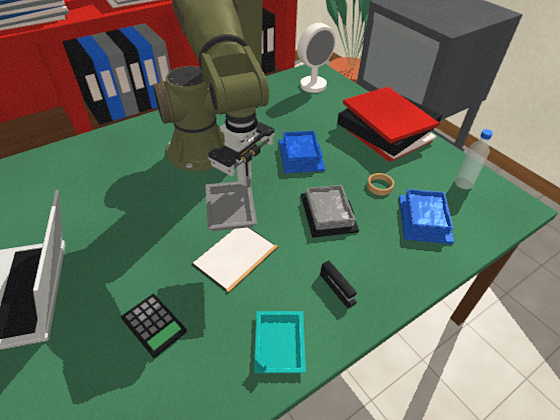

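The picture shows the tray held level at (231,205), which is over the pad when its 20 cm height is allowed for. The stack is at home height in the dock at (330,208), and the stapler, tape and calculator are untouched.

```bash
python3 -c "
from cell import manip; print(manip.sign_off())"
```

```text
the job is handed in; nothing more can be done
None
```

The job is handed in, though the sign-off gave no verdict. By my measurements the stack was pressed fully home and is still there, and the tray was peeled off tab corner first. It is now held level and still, about 20 cm above the desk over the middle of the pad, with the stapler, tape roll and calculator untouched.

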